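Bleed the spray line to zero and snap the dust cap on its outlet

ROBOT

A 6-joint arm with a two-finger parallel gripper is mounted at the origin on the work surface. World frame = base frame: x ahead of the robot, y to its left, z up, the work surface at z = 0. Lengths are in mm, angles in rad, forces in N, time in s.
With the tool pointing down it reaches from about 275 to 825 mm from the base axis. Payload 4.9 kg.
Tool frame: the origin (TCP) lies at the very end of the fingers, on their centre line; the grasp point (between the pads) lies 19 mm behind it; z points along the fingers, y is the line along which they close (so a half turn about z gives the same grasp; the last joint's range is limited). The gripper opens to 85 mm and grips with 20 to 120 N. Pads are 22 mm wide; open, the fingers measure 114 mm over their backs; the gripper's body (76 mm by 85 mm) begins 54 mm behind the grasp point. The pads swing forward as they close: fully open they stand 13 mm farther back than shut.
Start: joints at [-1.289, 0.326, -0.193, 1.052, 0, 1.437], TCP at [222.17, -503.149, 231.281] pointing down, gripper open.
Joint ranges: [-2.65, 2.65], [-0.97, 1.79], [-1.3, 1.35], [-1.93, 2.1], [-1.47, 1.37], [-3.14, 3.14]. Speed limits (rad/s): [2.57, 2.57, 3.14, 3.14, 3.14, 3.14].

INTERFACE

Orientations are given as [roll, pitch, yaw] about the fixed x, y, z axes, in that order (R = Rz(yaw) Ry(pitch) Rx(roll)).
In Python, from bench import bot, solve_ik, imaging gives the robot as it stands. Calls block until the motion is done:
- bot.move_ptp(position, orientation): joint-space move of the TCP to a pose.
- bot.movel(position, rot=None, max_speed=150, threshold=None): straight line of the TCP; rot=None keeps the orientation; max_speed is the mean speed in mm/s. With threshold (N) it stops when the force on the tool has changed by that much, and returns True; else False.
- bot.move_j(angles): joint-space move.
- bot.grip(opening, effort=None): opening from 0.0 (shut) to 1.0 (fully open); effort is the grip in N (None keeps the last); returns when the fingers have stopped.
- bot.dwell(seconds).
- solve_ik(position, orientation): joint angles nearest the present ones, or None.
- bot.get_state(): the state.
- imaging.capture(name): name is "side" or "top" or "wrist"; returns the picture (420x560x3 uint8, blue, green, red); there is no depth.
- imaging.camera_model(name): a dict with "K" (3x3 intrinsics, pixels), "position" and "rotation" of the camera in the world. Camera axes: x right, y up, looking along -z (the intrinsics and any distortion apply to the point x, -y, -z); pixel columns grow to the right and rows downward; lengths in mm; the calibration is good to about 2 mm. A picture is of the moment at which its call begins: read the wrist's pose just before it. camera_model takes no time and is no camera call; for the wrist camera it gives the pose at the moment of the call.
A pose or a line that the arm cannot do raises bot.IKError and nothing moves.
- bot.sign_off(): hands the job in; it is judged then, once.
The state is a dict: "t": time; "qpos": joint angles; "joint_velocities": joint speeds; "effort": joint torques, N m; "tcp_pos": TCP position; "orientation": TCP orientation; "contact_force": force on the tool from outside, world axes, zero at the start; "wrist_torque": the same for the moment, N m; "opening": opening from 0.0 (shut) to 1.0 (fully open); "gripper_force": force on a finger pad.
Only numpy, scipy, OpenCV 4.12 (cv2) and the standard library are available. Lean on these libraries where they do the work, as an engineer would, in place of code of your own. Each camera call takes 0.05 s, during which the arm holds its last target. There are 200 camera calls.

TASK

Glaze spraying is over and the hose is off: turn the regulator knob on the air control box anticlockwise until the gauge pointer reads zero, and only then press the black dust cap from the bench straight down onto the box's outlet nipple until it clicks. Keep pressing after the click until the cap sits fully home on the collar, and finish like that, still holding the cap and pressing it down. Leave the pots, jar, tiles and tools on the bench where they are.

Things in the scene. Friction and masses are not known exactly. Their poses are not given: they have to be found in the camera images.
- air_box: Air control box fixed to the bench: grey case 150 mm (x) by 300 mm (y), flat aluminium top 70 mm above the bench. Origin at the centre of its underside. In its frame (seen from the front, its -x side, y is to the left) the knob is at y +95 mm, the gauge at y 0, the outlet at y -95 mm, all at x 0. A brass valve and copper pipe behind it at y +90 mm reach x +150 mm and z 60 mm
- gauge_pointer (a joint): Pointer of the face-up gauge (case 64 mm across, standing 12 mm above the box's top, between knob and outlet), in rad clockwise from the zero mark; 0 = reads zero. The dial has 21 marks over 270 degrees, the longer ones at zero, middle and full scale; the zero mark lies front left (135 degrees anticlockwise from the box's +x). It follows the knob at 0.6 rad per rad and never moves otherwise
- reg_knob (a joint): Angle of the regulator knob in rad, growing clockwise seen from above; starts 1.0 to 2.6. Turning it anticlockwise brings the gauge pointer down; at 0 pointer and knob are both at zero and the knob is against its end stop. It stays where it is left; friction about 0.12 N m
- knob_grip (a point): Point on the vertical axis of the regulator knob, 12 mm below its top. The knob is a round black ribbed plastic knob 40 mm across and 32 mm tall, its underside 6 mm above the box's top (top of knob 108 mm above the bench). The gauge's rim begins 63 mm from this axis
- seat (a point): Centre of the flat top of the outlet's brass collar, 82 mm above the bench, z up: where the cap's lower rim must sit. The collar is 34 mm across and stands 12 mm above the box's top. The steel nipple rises from it: 16 mm thick, 22 mm tall with a tapered nose, with four small sprung steel balls round its waist at 7 mm above the seat, which spread to 21 mm across
- outlet_collar: The brass collar of the outlet (34 mm across, 12 mm tall); origin at the centre of its underside on the box's top
- cap: Loose dust cap: black ribbed plastic barrel 36 mm across, 34 mm tall, about 30 g, standing mouth down. Origin: centre of its lower rim, z up. Lip inside the rim 3 mm tall, 18 mm open; above it a hollow 25 mm wide, 25 mm deep. On the nipple the lip meets the balls with the rim 10 mm above the seat; the push rises to 8-20 N, drops as it clicks past, and the rim stops hard on the collar
- glaze_jar: Small round jar with a white lid, 50 mm across, 62 mm tall; bystander. Cap and jar stand one to the left and one to the right of the air box, either way round. Origin under its centre
- bowl: White bowl 104 mm across, 45 mm tall; bystander. Origin under its centre
- cup: Dark cup 64 mm across, 68 mm tall; bystander. Origin under its centre
- test_tiles: Pile of four test tiles 50 by 38 mm, 26 mm tall; bystander. Origin under its centre
- loop_tool: Clay loop tool 175 mm long, 13 mm thick, lying on the bench; bystander. Origin under its handle
- brush: Glaze brush about 170 mm long lying on the bench; bystander. Origin under its middle
Things that resemble listed ones, but are neither listed nor needed, are in the scene too. Of the things that look like the cap, take the one that is farthest from the robot's base at the start.

How it is judged (in metres and radians):
On the way, in this order (a step that is already met when the one before it is completed fails the run):
1. the gauge pointer has been brought to zero while the cap is not yet on the outlet (value of joint gauge_pointer below 0.06 rad and distance between cap and seat above 0.025 m), for 0.2 s.
2. the cap has clicked down onto the collar (horizontal distance between cap and seat below 0.003 m and z of cap in the frame of seat between -0.003 and 0.002 m), for 0.2 s.
At the end, for the whole second after the job is handed in: Pointer within 0.06 rad of zero; cap clicked home on the nipple: rim within 2 mm of the collar's top, centred within 3 mm, upright within 0.1 rad; the gripper still touches the cap with at least 2 N and the cap presses on the collar with at least 2 N, through the last second (all of step 2 and value of joint gauge_pointer below 0.06 rad and angle between cap's own z axis and vertical below 0.1 rad and (contact force between cap and the fingers above 2 N or contact force between cap and the arm above 2 N) and contact force between cap and outlet_collar above 2 N); the arm keeps its last pose, push and grip.
It fails at once if a bystander was shifted by more than 25 mm (distance of any of glaze_jar, bowl, cup, test_tiles, loop_tool, brush from where it was at the start of the episode above 0.025 m).
It also fails if it takes over 72 s, if anything falls off the work surface, if the arm or the gripper's body presses on something with over 40 N, if the wrist force passes 120 N, or if a joint passes its speed limit or range.

## Working session

There is one attempt and no reset: what is moved stays moved. The work goes in short steps, each a Python script; the robot and the scene stay as the last script left them, time stands still between calls to the robot, and variables do not carry over. Pictures are saved under pics/ and viewed, at most 10 in all, crops included, and the job is handed in when it is done.

```bash
ls; mkdir -p pics; python3 - <<'E'
from bench import bot, imaging
import cv2, json
for n in("top","side"):
    im=imaging.capture(n); cv2.imwrite(f"pics/{n}0.png",im)
    m=imaging.camera_model(n); print(n,{k:(v.round(3).tolist() if hasattr(v,'round') else v) for k,v in m.items()})
print(bot.get_state())
E
```

```text
pics
top {'K': [[526.051, 0.0, 279.521], [0.0, 526.051, 211.848], [0.0, 0.0, 1.0]], 'position': [357.287, -11.029, 1358.037], 'rotation': [0.146, 0.0, -1.543]}
side {'K': [[436.395, 0.0, 278.583], [0.0, 436.395, 211.405], [0.0, 0.0, 1.0]], 'position': [302.638, -751.154, 767.683], 'rotation': [0.864, 0.02, -0.319]}
{'t': 0.1, 'qpos': array([-1.28919703e+00,  3.26850590e-01, -1.93440545e-01,  1.05201386e+00,
       -6.41315030e-06,  1.43663275e+00]), 'joint_velocities': array([-0.00113976, -0.00227058,  0.00054961,  0.00012383, -0.00046462,
       -0.00191378]), 'effort': array([ 1.22925128e-03, -4.44239867e+01,  2.63038230e+01,  7.86779041e-03,
       -5.25761698e-05, -1.15828934e-05]), 'tcp_pos': array([ 222.02474286, -502.64663006,  230.60703444]), 'orientation': array([-3.14009669e+00, -1.95445713e-04,  4.15762734e-01]), 'contact_force': array([ 0.39837963, -0.3584125 ,  0.27070268]), 'wrist_torque': array([-0.06292684, -0.00592372, -0.00681319]), 'gripper_force': 0.0, 'opening': 0.9999901341546266}
```

View pics/top0.png

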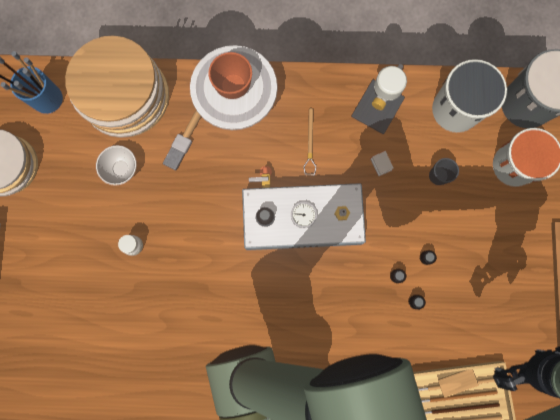

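View pics/side0.png

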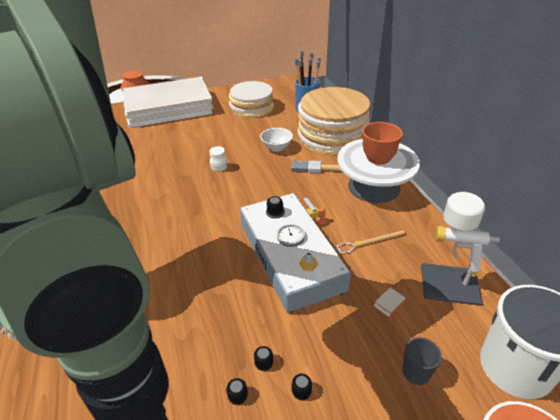

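The top view shows the box with the knob at (265,216), gauge at (304,213) and nipple at (342,213). Three objects look like the cap, at (399,275), (428,257) and (417,302). The jar is at (130,244) and the dark cup at (443,172). Next I measure them.

```bash
cat > h.py <<'E'
import numpy as np, cv2
from scipy.spatial.transform import Rotation as R
from bench import bot, imaging, solve_ik
def ray(m,u,v,z):
    K=np.array(m["K"]); d=np.linalg.inv(K)@[u,v,1]; d=np.array([d[0],-d[1],-d[2]])
    if "distortion" in m: pass
    d=R.from_euler("xyz",m["rotation"]).apply(d) if np.ndim(m["rotation"])==1 else np.array(m["rotation"])@d
    p=np.array(m["position"]); return p+d*(z-p[2])/d[2]
def px(m,P):
    r=R.from_euler("xyz",m["rotation"]); c=r.inv().apply(np.array(P,float)-m["position"]); K=np.array(m["K"])
    return (K@[c[0]/-c[2],-c[1]/-c[2],1])[:2]
def blobs(im,thr=60,amin=60,amax=9000):
    g=im.max(axis=2); n,l,s,c=cv2.connectedComponentsWithStats((g<thr).astype(np.uint8))
    return [(c[i].round(1),s[i].tolist()) for i in range(1,n) if amin<s[i][4]<amax]
E
python3 - <<'E'
from h import *
m=imaging.camera_model("top"); print(m.keys())
im=cv2.imread("pics/top0.png")
for c,s in blobs(im,50,60,3000):
    if 180<c[1]<320 : 
        print(c,s,ray(m,*c,20).round(1),np.hypot(*ray(m,*c,20)[:2]).round(1))
ms=imaging.camera_model("side")
for n,u,v,z in(("knob",265,215,108),("gauge",304,213,82),("nip",342,213,95)):
    P=ray(m,u,v,z); print(n,P.round(1),px(ms,P).round(1))
# box top
hsv=cv2.cvtColor(im,cv2.COLOR_BGR2HSV); k=((hsv[...,1]<50)&(hsv[...,2]>110)).astype(np.uint8); k[:180]=0;k[255:]=0;k[:,:235]=0;k[:,375:]=0
r=cv2.minAreaRect(max(cv2.findContours(k,0,2)[0],key=cv2.contourArea)); print(r,[ray(m,*p,70).round(1) for p in cv2.boxPoints(r)])
big=cv2.resize(im[165:320,235:460],None,fx=3.4,fy=3.4,interpolation=cv2.INTER_CUBIC); cv2.imwrite("pics/crop.png",big)
E
```

```text
dict_keys(['K', 'position', 'rotation'])
[413.6 300.2] [409, 295, 15, 13, 65] [ 339.8 -347.6   20. ] 486.1
knob [532.9  29.1 108. ] [273.4 200.3]
gauge [544.1 -65.5  82. ] [291.  232.7]
nip [ 544.8 -157.1   95. ] [305.7 256.2]
((303.1233825683594, 216.29891967773438), (61.26085662841797, 120.80484008789062), 87.31622314453125) [array([603.2,  91.3,  70. ]), array([ 625.8, -209.1,   70. ]), array([ 473. , -216.9,   70. ]), array([451. ,  78.5,  70. ])]
```

View pics/crop.png

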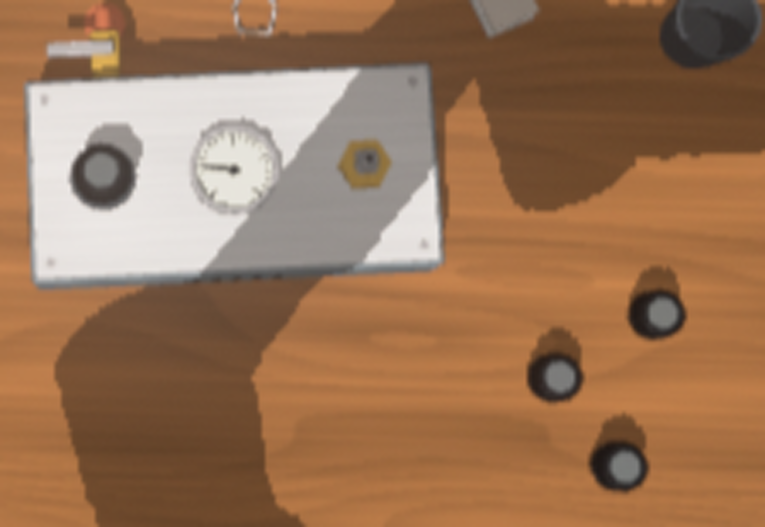

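The candidates for the cap are (430,257), (400,276) and (419,302), at about 575, 500 and 486 mm from the base. I take (430,257), the farthest. The crop confirms it is a black ribbed cap with a grey top. The dark object at (443,172) is the wider cup. The gauge pointer reads about 0.85 rad, so the knob is at about 1.4 rad. Next is a hover over the knob for a closer look.

```bash
python3 - <<'E'
from h import *
m=imaging.camera_model("top")
for u,v in((430,257),(399.7,275.6),(418.8,302)):
    P=ray(m,u,v,34); print(P.round(1),np.hypot(*P[:2]).round(1))
bot.move_ptp([533,10,260],[np.pi,0,1.0])
m=imaging.camera_model("wrist"); im=imaging.capture("wrist"); cv2.imwrite("pics/w1.png",im)
s=bot.get_state(); print(s["t"],s["tcp_pos"],s["orientation"],s["qpos"].round(2)); print(m)
print([px(m,P).round(0) for P in ([533,29,108],[544,-65.5,82],[544.8,-157,95])])
E
```

```text
[ 448.2 -386.2   34. ] 591.7
[ 399.7 -309.9   34. ] 505.8
[ 335.9 -356.9   34. ] 490.1
2.3 [533.01901357   9.1023483  259.91584855] [-3.14157544e+00  2.25365054e-04  9.98481051e-01] [-0.12  0.28 -0.19  1.11 -0.    2.02]
{'K': array([[328.07516729,   0.        , 278.95822532],
       [  0.        , 328.07516729, 208.29020866],
       [  0.        ,   0.        ,   1.        ]]), 'position': array([576.18196045,  77.84202433, 403.73731388]), 'rotation': array([-0.32331363, -0.00076361, -0.57170908])}
[array([268., 172.]), array([326., 235.]), array([370., 304.])]
```

View pics/w1.png

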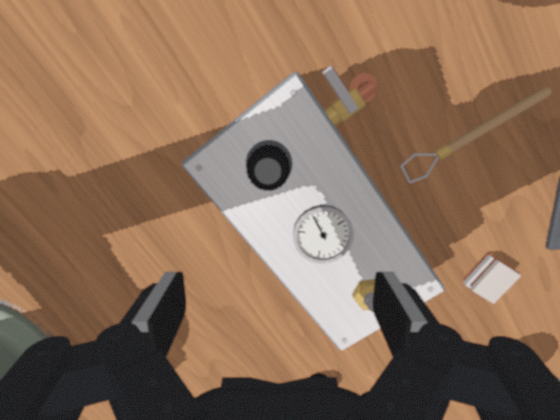

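The wrist view shows the knob top at (267,172) and the gauge centre at (324,235). Both match the predicted pixels within 2 px. The pointer is about 56° (0.97 rad) from zero, so the knob is at about 1.6 rad. Now I grip and turn it.

```bash
python3 - <<'E'
from h import *
K=[533,29]
bot.move_ptp(K+[180],[np.pi,0,0.6])
print(bot.movel(K+[78],max_speed=100,threshold=8), bot.get_state()["tcp_pos"])
print(bot.grip(0.0,effort=40)); s=bot.get_state(); print(s["opening"],s["gripper_force"],s["contact_force"],s["wrist_torque"],s["t"])
q0=bot.get_state()["qpos"].copy()
for a in (0.4,0.8,1.2,1.4,1.5,1.6,1.7,1.8,1.9):
    q=q0.copy(); q[5]-=a; bot.move_j(q); s=bot.get_state()
    print(a,round(q0[5]-s["qpos"][5],3),s["wrist_torque"].round(3),s["contact_force"].round(1),s["t"])
    if abs(s["wrist_torque"][2])>0.3: break
E
```

```text
False [533.61142459  28.94678163  78.65110135]
False
0.45230400324734377 40.19862972199917 [-3.03739384  1.1375783   6.4890365 ] [0.44857421 0.5658555  0.08130302] 4.4667
0.4 0.398 [-0.505 -0.361  0.102] [ 2.6 -3.1 -1.9] 4.9333
0.8 0.798 [-0.754 -0.761  0.1  ] [ 4.1 -3.2 -4.6] 5.4
1.2 1.198 [-0.698 -1.214  0.139] [ 6.1 -3.2 -6.7] 5.8667
1.4 1.399 [-0.694 -1.395  0.109] [ 7.4 -3.1 -7.9] 6.175
1.5 1.499 [-0.652 -1.465  0.124] [ 8.4 -2.5 -7.4] 6.425
1.6 1.597 [-0.438 -1.538 -0.263] [ 8.8 -2.2 -8.2] 6.675
1.7 1.698 [ 0.025 -1.431 -0.026] [ 6.7 -1.  -7. ] 6.925
1.8 1.798 [ 0.411 -1.043 -0.086] [ 6.3  2.2 -4.3] 7.175
1.9 1.898 [ 0.624 -0.795 -0.202] [ 4.6  3.8 -2.2] 7.425
```

The torque changed sign at about 1.55 rad, so the knob has reached its end stop. Next I release it, look at the gauge, and measure the nipple and then the cap.

```bash
python3 - <<'E'
from h import *
bot.grip(1.0); p=bot.get_state()["tcp_pos"]
bot.movel([533,29,200])
bot.move_ptp([515,-150,280],[np.pi,0,np.pi/2+0.05]); bot.dwell(.2)
m=imaging.camera_model("wrist"); a=imaging.capture("wrist")
print([px(m,P).round(0) for P in ([544,-65.5,82],[544.8,-157,82])],m)
c=np.hstack([cv2.resize(a[110:320,200:480],(400,300))]);
bot.move_ptp([430,-386,240],[np.pi,0,0.4]); bot.dwell(.2)
m=imaging.camera_model("wrist"); b=imaging.capture("wrist"); print(px(m,[448,-386,34]).round(0),m,bot.get_state()["t"])
cv2.imwrite("pics/w2a.png",a);cv2.imwrite("pics/w2b.png",b)
cv2.imwrite("pics/w2.png",np.hstack([cv2.resize(a,(400,300)),cv2.resize(b,(400,300))]))
E
```

```text
[array([314.,  99.]), array([307., 189.])] {'K': array([[328.07516729,   0.        , 278.95822532],
       [  0.        , 328.07516729, 208.29020866],
       [  0.        ,   0.        ,   1.        ]]), 'position': array([509.74562244, -67.10152705, 423.03806209]), 'rotation': array([-0.32241956,  0.00105742,  0.05316381])}
[286. 163.] {'K': array([[328.07516729,   0.        , 278.95822532],
       [  0.        , 328.07516729, 208.29020866],
       [  0.        ,   0.        ,   1.        ]]), 'position': array([ 504.82387728, -352.83272808,  384.24520723]), 'rotation': array([-0.32227283, -0.00122374, -1.16770715])} 11.2167
```

View pics/w2.png

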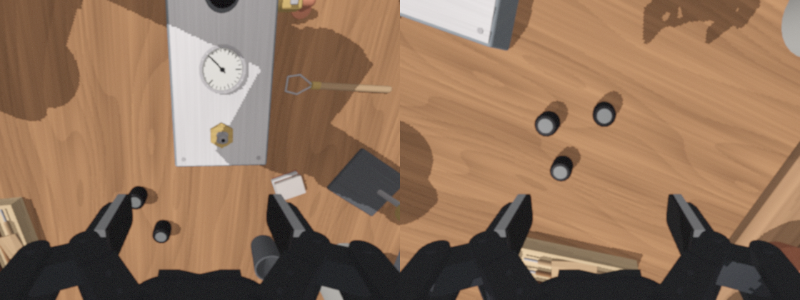

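Left half: the pointer now lies on the front-left zero mark. The nipple is near (221,136), which is (309,190) full size. Right half: the chosen cap is at (604,115), which is (286,161) full size, as predicted. Next I get precise centres.

```bash
python3 - <<'E'
from h import *
K=[[328.07516729,0,278.95822532],[0,328.07516729,208.29020866],[0,0,1]]
ma=dict(K=K,position=[509.74562244,-67.10152705,423.03806209],rotation=[-0.32241956,0.00105742,0.05316381])
mb=dict(K=K,position=[504.82387728,-352.83272808,384.24520723],rotation=[-0.32227283,-0.00122374,-1.16770715])
a=cv2.imread("pics/w2a.png"); b=cv2.imread("pics/w2b.png")
h=cv2.cvtColor(a,cv2.COLOR_BGR2HSV)
k=((h[...,0]>12)&(h[...,0]<32)&(h[...,1]>90)).astype(np.uint8); M=np.zeros_like(k); M[165:215,285:335]=1; k*=M
pts=cv2.findNonZero(k); (u,v),r=cv2.minEnclosingCircle(pts); print("collar",u,v,r,ray(ma,u,v,82).round(1))
# gauge circle & knob
g=cv2.cvtColor(a,cv2.COLOR_BGR2GRAY)
c=cv2.HoughCircles(cv2.medianBlur(g[60:140,270:360],3),3,1.2,50,param1=100,param2=20,minRadius=25,maxRadius=42)
for x in c[0][:2]: print("gauge",x,ray(ma,x[0]+270,x[1]+60,82).round(1))
# cap top disc (grey inside black)
hb=cv2.cvtColor(b,cv2.COLOR_BGR2HSV); s=b[135:190,255:320]; hs=hb[135:190,255:320]
k=((hs[...,1]<60)&(hs[...,2]>75)).astype(np.uint8); n,l,st,ce=cv2.connectedComponentsWithStats(k)
for i in range(1,n):
    if st[i][4]>20: print("captop",st[i],ce[i],ray(mb,ce[i][0]+255,ce[i][1]+135,34).round(1))
k=(s.max(2)<75).astype(np.uint8); n,l,st,ce=cv2.connectedComponentsWithStats(k)
for i in range(1,n):
    if st[i][4]>20: print("dark",st[i],ce[i])
v=np.hstack([cv2.resize(a[150:230,270:350],(400,400),interpolation=2),cv2.resize(b[125:205,246:326],(400,400),interpolation=2)]); cv2.imwrite("pics/c3.png",v)
E
```

```text
collar 310.0 189.23077392578125 16.769325256347656 [ 547.6 -157.5   82. ]
gauge [45.       37.800003 29.08    ] [544.8 -64.4  82. ]
captop [ 20  16  22  23 397] [30.5768262  27.01511335] [ 448.4 -385.1   34. ]
dark [ 16   7  31  35 434] [30.79493088 21.56912442]
```

View pics/c3.png

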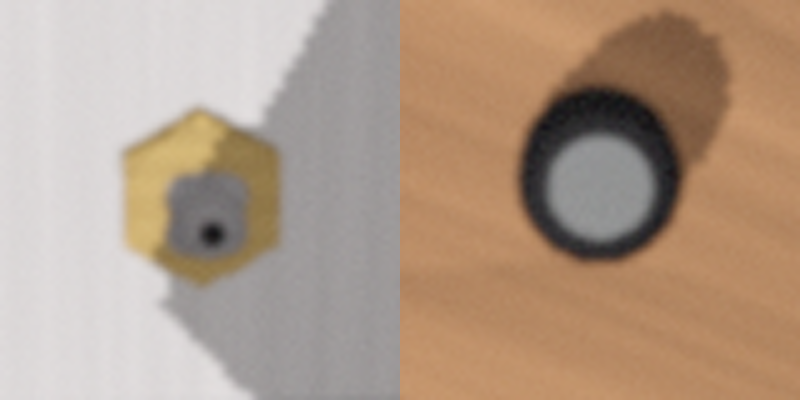

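Left crop: the hex collar spans x 124–280 and y 108–286, with the nipple bore at (212,234). Right crop: the cap's top disc is centred at about (600,187). Next I grasp the cap, then look at the nipple once more from the opposite yaw to cancel any camera bias.

```bash
python3 - <<'E'
from h import *
K=[[328.07516729,0,278.95822532],[0,328.07516729,208.29020866],[0,0,1]]
ma=dict(K=K,position=[509.74562244,-67.10152705,423.03806209],rotation=[-0.32241956,0.00105742,0.05316381])
print("bore A",ray(ma,312.4-.5,196.8-.5,104).round(1), "hex",ray(ma,309.9,189,82).round(1))
C=[448.4,-385.5]
bot.move_ptp(C+[120],[np.pi,0,2.14])
print(bot.movel(C+[7],max_speed=80,threshold=6),bot.get_state()["tcp_pos"])
bot.grip(0,effort=90); s=bot.get_state(); print(s["opening"],s["gripper_force"],s["contact_force"],s["tcp_pos"])
bot.movel(C+[200])
yaw=np.pi/2+0.05-np.pi
bot.move_ptp([555,-160,250],[np.pi,0,yaw]); bot.dwell(.3)
m=imaging.camera_model("wrist"); a=imaging.capture("wrist"); s=bot.get_state(); print(s["opening"],s["gripper_force"],s["qpos"].round(2),s["tcp_pos"],s["t"])
np.save("mb.npy",m,allow_pickle=True); cv2.imwrite("pics/w4.png",a)
u,v=px(m,[546.5,-157.5,90]).round().astype(int); print(u,v)
c=a[v-40:v+40,u-40:u+40]; 
cv2.imwrite("pics/c4.png",np.hstack([cv2.resize(a,(400,300)),cv2.resize(c,(300,300),interpolation=2)]))
h=cv2.cvtColor(a,cv2.COLOR_BGR2HSV)
k=((h[...,0]>12)&(h[...,0]<32)&(h[...,1]>90)).astype(np.uint8); M=np.zeros_like(k); M[v-30:v+30,u-30:u+30]=1; k*=M
x,y,w,hh=cv2.boundingRect(k); print(x,y,w,hh,ray(m,x+w/2-.5,y+hh/2-.5,82).round(1))
E
```

```text
bore A [ 547.7 -159.   104. ] hex [ 547.5 -157.3   82. ]
False [ 448.74709656 -385.85757954    7.5730703 ]
0.39607659113606647 89.79385659098625 [-0.9047189   0.61632677  5.49897013] [ 448.77411808 -385.90978255    7.65803841]
0.3969578065919447 89.45612143725157 [-0.41  0.37 -0.09  1.12  0.   -2.03] [ 554.92597213 -160.1551763   249.95351244] 18.5
287 192
269 169 33 37 [ 548. -160.   82.]
```

View pics/c4.png

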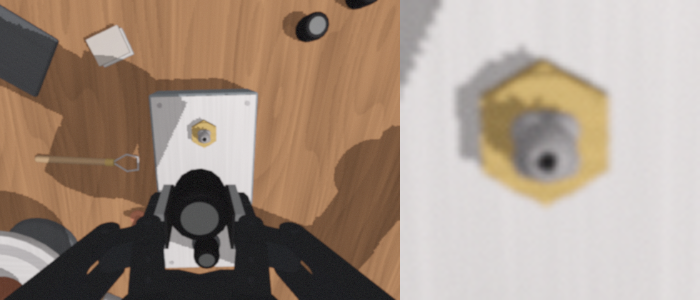

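The cap is held, with its top visible at (199,217), which is (279,304) full size. The second view puts the collar at about (548,−160), against (547.5,−157.3) before. The bore is at (547,162) in the picture. Next I measure the cap's offset in the hand with the same camera.

```bash
python3 - <<'E'
from h import *
m=np.load("mb.npy",allow_pickle=True).item(); a=cv2.imread("pics/w4.png")
print("bore B",ray(m,285.7,194.7,104).round(1))
t=[554.93,-160.16,249.95]
g=a.max(2); print(g[304,279],g[304,240:320:4])
k=(cv2.medianBlur(a,3).max(2)>55).astype(np.uint8); n,l,st,ce=cv2.connectedComponentsWithStats(k); i=l[304,279]; print(st[i])
c=[st[i][0]+st[i][2]/2-.5,st[i][1]+st[i][3]/2-.5]; P=ray(m,*c,t[2]+27); print("cap top",c,P.round(1),(P-t)[:2].round(1))
E
```

```text
bore B [ 547.7 -158.5  104. ]
88 [ 9 20 28 52 89 88 87 84 85 84 86 87 87 86 87 86 81 24 25 28]
[ 253  283   53   46 1948]
cap top [np.float64(279.0), np.float64(305.5)] [ 553.9 -160.   277. ] [-1.   0.1]
```

Both bore views agree on (547.7, −158.6), and the cap sits on the TCP within 1 mm. Next I lower it slowly while watching the force.

```bash
python3 - <<'E'
from h import *
N=[547.7,-158.6]
bot.movel(N+[150]); bot.movel(N+[116],max_speed=60); bot.dwell(.3)
f0=bot.get_state()["contact_force"].copy(); print(f0.round(1),bot.get_state()["tcp_pos"])
z=116
while z>91:
    z-=1.5; bot.movel(N+[z],max_speed=20); s=bot.get_state(); f=s["contact_force"]-f0
    print(z,s["tcp_pos"].round(2),f.round(1),s["wrist_torque"].round(2),round(s["opening"],3),round(s["t"],1))
    if np.hypot(f[0],f[1])>12 or f[2]>30: break
E
```

```text
[ 0.2  0.3 -0.7] [ 547.89394975 -158.70183626  116.31841407]
114.5 [ 547.63 -158.54  114.41] [-0.2  0.   0.5] [ 0.03 -0.03 -0.01] 0.397 20.6
113.0 [ 547.59 -158.54  112.86] [-0.1 -0.4  0.8] [-0.04  0.04  0.07] 0.398 20.8
111.5 [ 547.62 -158.55  111.36] [-0.9 -0.1  0.7] [-0.03 -0.02  0.02] 0.399 21.1
110.0 [ 547.62 -158.56  109.88] [-0.2  0.4  0.1] [ 0.01 -0.03 -0.  ] 0.401 21.3
108.5 [ 547.59 -158.56  108.36] [-0.1  0.2  0.2] [-0.02  0.03 -0.02] 0.4 21.6
107.0 [ 547.62 -158.57  106.89] [-0.   0.1  0.3] [ 0.01  0.02 -0.01] 0.401 21.8
105.5 [ 547.57 -158.55  105.36] [ 1.4 -1.1  0.7] [ 0.03 -0.02 -0.03] 0.399 22.1
104.0 [ 547.61 -158.59  103.88] [ 0.8 -0.4  0.4] [-0.04 -0.    0.04] 0.399 22.3
102.5 [ 547.61 -158.56  102.4 ] [ 0.7 -1.1 -0.3] [-0.02  0.01 -0.02] 0.4 22.6
101.0 [ 547.6  -158.56  100.88] [-0.6 -0.7  0.3] [ 0.01 -0.05 -0.02] 0.397 22.8
99.5 [ 548.04 -158.64   99.63] [ 1.2 -0.7  0.4] [ 0.01 -0.13  0.04] 0.4 23.1
98.0 [ 548.55 -158.72   98.64] [ 0.7 -0.3  5.1] [ 0.2  -0.21 -0.03] 0.401 23.3
96.5 [ 548.81 -158.84   97.57] [0.7 0.2 9.2] [ 0.18 -0.21 -0.03] 0.396 23.6
95.0 [ 548.7  -158.78   95.57] [2.6 0.2 4.6] [ 0.12 -0.57 -0.01] 0.398 23.8
93.5 [ 547.94 -158.51   92.98] [ 5.  -0.8 -2.5] [ 0.02 -0.94  0.04] 0.398 24.1
92.0 [ 547.99 -158.55   91.24] [ 5.2 -1.  -4.7] [-0.1  -1.2  -0.03] 0.399 24.3
90.5 [ 547.21 -158.55   89.93] [ 2.9 -0.5 -3.3] [-0.11 -0.72  0.05] 0.4 24.6
```

The cap clicked at z ≈ 97–95. Next I press it home, with a small shift in +x to relieve the lateral force.

```bash
python3 - <<'E'
from h import *
N=[548.2,-158.6]; z=90.5
while z>80:
    z-=0.7; bot.movel(N+[z],max_speed=20); bot.dwell(.15); s=bot.get_state(); f=s["contact_force"]
    print(round(z,1),s["tcp_pos"].round(2),f.round(1),s["wrist_torque"].round(2),round(s["opening"],3),round(s["t"],1))
    if f[2]>20: break
bot.dwell(.6); s=bot.get_state(); print(s["tcp_pos"],s["contact_force"],s["orientation"])
cv2.imwrite("pics/s5.png",np.hstack([cv2.resize(imaging.capture("side")[170:310,220:370],(400,373),interpolation=2),cv2.resize(imaging.capture("wrist"),(400,373))]))
E
```

```text
89.8 [ 547.46 -158.54   89.7 ] [-0.5 -0.6  0.2] [0.   0.23 0.01] 0.396 25.0
89.1 [ 547.49 -158.55   89.66] [-2.6  0.5  5.9] [0.08 0.68 0.01] 0.4 25.4
88.4 [ 547.51 -158.56   89.64] [-5.4  1.5 12.1] [ 0.2   1.01 -0.03] 0.398 25.8
87.7 [ 547.54 -158.56   89.6 ] [-6.2  2.1 16.2] [ 0.37  1.5  -0.  ] 0.397 26.2
87.0 [ 547.53 -158.58   89.57] [-8.4  2.1 21.5] [ 0.55  1.74 -0.01] 0.397 26.6
[ 547.53142575 -158.57140014   89.5852036 ] [-8.08986391  1.44310103 21.17798628] [ 3.14130063e+00 -8.28536138e-04 -1.52074583e+00]
```

View pics/s5.png

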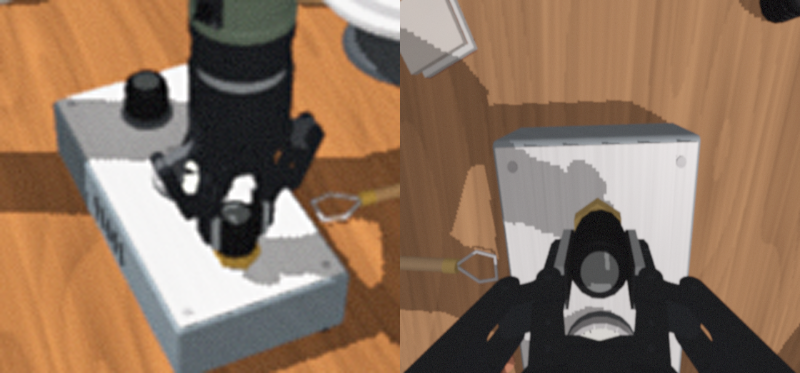

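The side view shows the cap held and sitting on the brass collar at (237,240). The TCP stopped hard at 89.6 mm, exactly the seated height, with 21 N of push.

```bash
python3 -c "
from bench import bot
print(bot.sign_off())"
```

```text
the job is handed in; nothing more can be done
None
```

The job is handed in: I turned the gauge pointer to zero first, then clicked the cap home on the collar, and the gripper is still holding it and pressing down with about 21 N; no verdict came back.

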